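# Point out the uncapped tube and its cap

## Robot

A 7-joint arm with a two-finger parallel gripper is mounted at the origin on the work surface. World frame = base frame: x ahead of the robot, y to its left, z up, the work surface at z = 0. Lengths are in m, angles in degrees, forces in N, time in s.
With the tool pointing down it reaches from about 0.35 to 0.775 m from the base axis. Payload 3.1 kg.
Tool frame: the origin (TCP) lies at the very end of the fingers, on their centre line; the grasp point (between the pads) lies env.hold_point_z behind it (env.hold_point_z is the distance from the TCP to the grasp point, in m); z points along the fingers, y is the line along which they close (so a half turn about z gives the same grasp; the last joint's range is limited). The gripper opens to 85 mm and grips with 20 to 120 N. Pads are 22 mm wide; open, the fingers measure 114 mm over their backs; the gripper's body (76 mm by 85 mm) begins 54 mm behind the grasp point. The pads swing forward as they close: fully open they stand 13 mm farther back than shut.
Start: joints at [-78.822, 17.813, 0.802, 86.603, -0.252, 75.585, -1.558], TCP at [0.129, 0.535, 0.199] pointing down, gripper open.
Joint ranges: [-154.91, 154.91], [-16.99, 109.72], [-72.82, 74.43], [7.12, 147.25], [-82.49, 262.49], [11.32, 116.49], [-174.64, 174.64]. Speed limits (degrees/s): [159.86, 159.86, 180, 180, 180, 180, 180].

## Interface

Orientations are given as [roll, pitch, yaw] about the fixed x, y, z axes, in that order (R = Rz(yaw) Ry(pitch) Rx(roll)).
In Python, from workcell import env gives the robot as it stands.
- The arm moves only by the tool move_arm, never from a script. Its argument "targets" is a list that holds one entry, the list of rows, each a list of 4 numbers: the shift along the world's x, y, z in m, then the turn about the world's z in degrees. A call has 1 to 5 rows; each row shifts and turns the commanded pose from where the row before left it; what a row does not reach is not made up. A row lasts 1/8 s, in which the tool goes at most 62.5 mm and 10.7 degrees, less where a joint would pass 70% of its speed; a pose out of reach is approached as far as the arm can. A call is refused whole if a number of a shift passes 0.0625 or a number of a turn 10.7, either way. A call with a gripper value outside its range is refused whole. "grip" is the opening in per cent of the stroke, from 0 (shut) to 100 (fully open), set as the call begins (left out, the last holds). The fingers move at their own pace and stop on an object; "force" is the grip in N (left out, the last holds). Time passes only in rows, so rows that do not move let the fingers close. It gives the time, the measured TCP pose, the force, the opening and the grip force at its end, in the units of the state.
- env.read_state(): the state, without advancing time (a new reading comes with each control period).
- env.snapshot(name): name is "side" or "top"; returns the picture (400x640x3 uint8, red, green, blue); there is no depth.
- env.calibration(name): a dict with "mtx" (3x3 intrinsics, pixels), "position" and "attitude" of the camera in the world. Camera axes: x right, y down, z forward; pixel columns grow to the right and rows downward; lengths in m; the calibration is good to about 2 mm. A picture is of the moment at which its call begins. calibration takes no time and is no camera call.
- env.job_done(): hands the job in; it is judged then, once.
The state is a dict: "time": time; "q": joint angles; "joint_vel": joint speeds; "tau": joint torques, N m; "ee_pos": TCP position; "orientation": TCP orientation; "ft_force": force on the tool from outside, world axes, zero at the start; "moment": the same for the moment, N m; "gripper_width": opening from 0.0 (shut) to 1.0 (fully open); "grip_force": force on a finger pad.
Only numpy, scipy, OpenCV 4.12 (cv2) and the standard library are available. Lean on these libraries where they do the work, as an engineer would, in place of code of your own. Each camera call takes 0.05 s, during which the arm holds its last target. There are 200 camera calls.

## Task

One tube in the rack has been left without its screw cap, and the cap lies on the steel tray among caps of other sizes. Show the trainee with your fingertips: point down at the open mouth of that tube from two or three centimetres above it for two seconds, raise the hand, then point in the same way at the cap that fits it, and finish with the hand drawn well clear of both. Do not point at any other tube or cap, and touch and move nothing.

Things in the scene. Friction and masses are not known exactly. Their poses are not given: they have to be found in the camera images.
- open_tube_mouth (a point): centre of the open mouth (rim) of the one tube in the rack that has no cap: a clear glass screw-neck tube, 20 mm across and 125 mm long, threaded neck 18 mm across, standing upright; its rim is 131 mm above the bench, z axis up
- tube_cap_top (a point): centre of the top of the loose screw cap that belongs on the open tube: black, ribbed, 22 mm across, 16 mm high, the same as the caps on the other tubes; it lies closed side up on the tray's floor, so this point is 19 mm above the bench, z axis up
- tube_a_top (a point): a clear glass culture tube, 20 mm across, standing upright in the rack with its black ribbed screw cap on (cap 22 mm across, 16 mm high); this point is the centre of the cap's top, 133 mm above the bench
- tube_b_top (a point): a clear glass culture tube, 20 mm across, standing upright in the rack with its black ribbed screw cap on (cap 22 mm across, 16 mm high); this point is the centre of the cap's top, 133 mm above the bench
- tube_c_top (a point): a clear glass culture tube, 20 mm across, standing upright in the rack with its black ribbed screw cap on (cap 22 mm across, 16 mm high); this point is the centre of the cap's top, 133 mm above the bench
- tube_d_top (a point): a clear glass culture tube, 20 mm across, standing upright in the rack with its black ribbed screw cap on (cap 22 mm across, 16 mm high); this point is the centre of the cap's top, 133 mm above the bench
- tube_e_top (a point): a clear glass culture tube, 20 mm across, standing upright in the rack with its black ribbed screw cap on (cap 22 mm across, 16 mm high); this point is the centre of the cap's top, 133 mm above the bench
- bottle_cap_top (a point): centre of the top of a much larger loose black screw cap (45 mm across, 25 mm high), closed side up on the tray; top 28 mm above the bench
- vial_cap_top (a point): centre of the top of a much smaller loose black screw cap (14 mm across, 10 mm high), closed side up on the tray; top 13 mm above the bench
- rack: fixed brown metal tube rack, 88 mm (its x) by 212 mm (its y), top plate 70 mm and post screws 74 mm above the bench, two rows of five holes 38 mm apart; six holes hold tubes (one open, five capped), four are empty. The capped tubes (133 mm), the bottle (140 mm) and a vortex mixer at the right edge (140 mm) are the tallest things on the bench; a balance (left edge), carton, glove box, stirrer and tip box (far edge) are under 100 mm. Origin on the bench under its centre, z up
- tray: fixed stainless steel tray, 178 mm (its x) by 214 mm (its y), rim 17 mm high, floor 3 mm thick; holds the three loose caps, 48 mm or more between their centres in a row, and a spatula. Origin on the bench under its centre, z up
- spatula: thin steel micro-spatula with a wooden grip, 155 mm long (its x), 6 mm thick, lying in the tray; origin at its middle, underside
- bottle: amber glass bottle without cap, 68 mm across, 140 mm tall, loose at the far side; origin under its centre
- beaker: glass beaker, 76 mm across, 92 mm tall, loose at the far side; origin under its centre
- vial: small open glass vial, 20 mm across, 42 mm tall, loose at the near side; origin under its centre
- marker: marker pen, 137 mm long (its x), 18 mm high, lying at the near side; origin at its middle, underside

How it is judged:
By the outcome, as a careful person would: the job done as asked, in the order asked, and still so for the second after the job is handed in, with the robot touching nothing.
It also fails if it takes over 43 s, if anything falls off the work surface, if the arm or the gripper's body presses on something with over 40 N, if the wrist force passes 120 N, or if a joint passes its speed limit or range.

## Working session

There is one attempt and no reset: what is moved stays moved. The work goes in short steps, Python scripts to look and compute and a tool call to move; the robot and the scene stay as the last step left them, time stands still between calls to the robot, and variables do not carry over. Pictures are saved under pics/ and viewed, at most 10 in all, crops included, and the job is handed in when it is done.

Besides the shell and the picture viewer there is one more tool, called as name([rows], argument=value, ...), one row to a line, values as JSON. move_arm: Moves the arm, as the interface text tells. Its arguments: {"type":"object","properties":{"targets":{"type":"array","items":{"type":"array","items":{"type":"array","items":{"type":"number"}}}},"grip":{"type":"number"},"force":{"type":"number"}},"required":["targets"]}

```bash
mkdir -p pics; python3 - <<'E'
from workcell import env
import cv2
for n in("top","side"):
    cv2.imwrite(f"pics/{n}0.png",env.snapshot(n)[:,:,::-1]); print(env.calibration(n))
s=env.read_state();print(s["time"],s["ee_pos"],s["orientation"],env.hold_point_z)
E
```

```text
{'mtx': array([[363.83710617,   0.        , 314.07195741],
       [  0.        , 363.83710617, 198.7790829 ],
       [  0.        ,   0.        ,   1.        ]]), 'position': array([0.49010486, 0.0116319 , 0.78394375]), 'attitude': array([-171.8335905 ,   -1.70820553,  -89.14135056])}
{'mtx': array([[439.67158889,   0.        , 316.05080405],
       [  0.        , 439.67158889, 203.57214652],
       [  0.        ,   0.        ,   1.        ]]), 'position': array([0.46851715, 0.64510617, 0.57042848]), 'attitude': array([-124.63389731,    1.37696514, -168.96688727])}
0.1 [0.12882488 0.5339362  0.1974929 ] [-1.79874311e+02  4.45510228e-03  1.66436777e+02] 0.0187
```

View pics/top0.png

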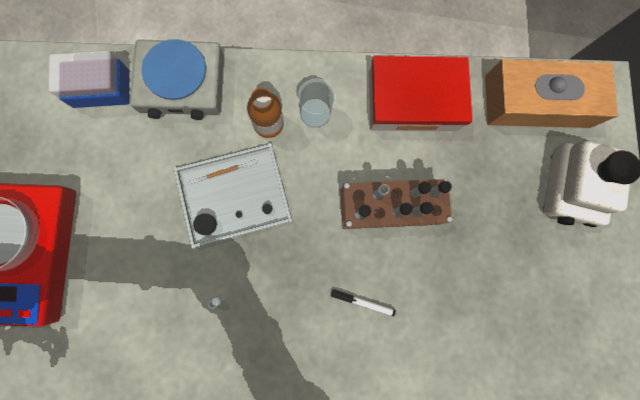

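View pics/side0.png

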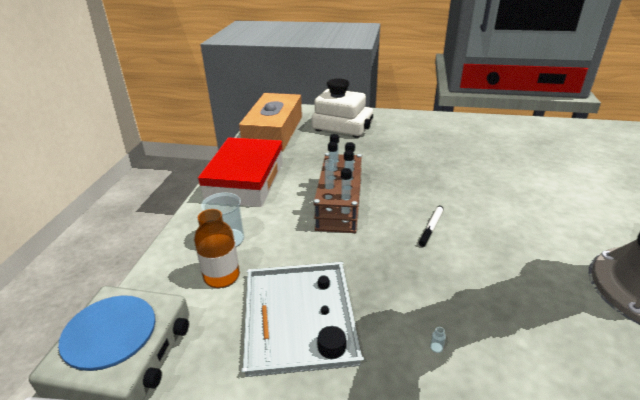

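The top view shows the open tube near (383,190), among capped tubes at (364,211), (405,209), (427,208), (424,187) and (445,186). The tray caps are large at (204,224), small at (239,214) and medium at (267,208). In the side view the medium cap is at (323,282). I'll zoom in on both.

```bash
python3 - <<'E'
import cv2,numpy as np
t=cv2.imread("pics/top0.png");s=cv2.imread("pics/side0.png")
a=cv2.resize(t[160:240,330:460],None,fx=6,fy=6,interpolation=cv2.INTER_CUBIC)
cv2.imwrite("pics/ct.png",a)
b=cv2.resize(s[125:240,290:390],None,fx=5,fy=5,interpolation=cv2.INTER_CUBIC)
cv2.imwrite("pics/cs.png",b)
for im,n in((t[140:250,175:295],(175,140)),(s[260:372,240:362],(240,260))):
    m=(im.max(2)<60).astype(np.uint8)
    k,l,st,c=cv2.connectedComponentsWithStats(m)
    for i in range(1,k):
        if st[i,4]>15: print(c[i]+n,st[i])
E
```

```text
[266.87096774 208.43548387] [88 64  9 10 62]
[238.15789474 214.05263158] [61 72  5  5 19]
[204.53424658 224.06027397] [ 19  74  22  21 365]
[323.05263158 282.45614035] [ 78  16  11  13 114]
[324.13636364 309.90909091] [81 46  7  8 44]
[331.29234973 342.26502732] [ 78  67  28  32 732]
```

View pics/ct.png

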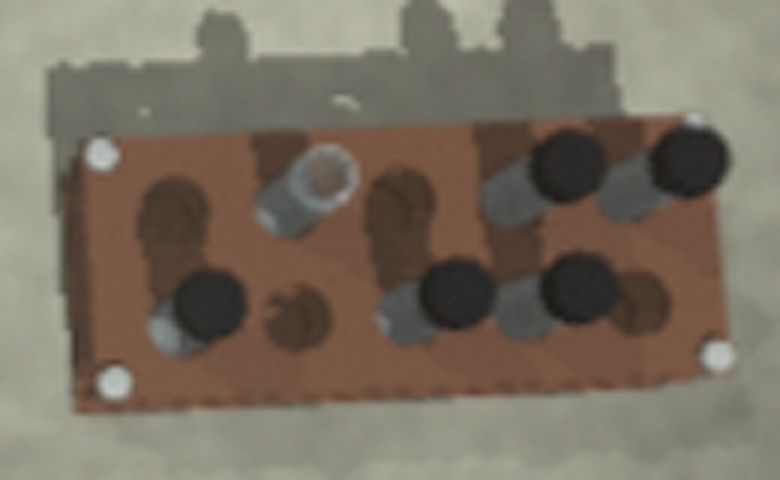

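View pics/cs.png

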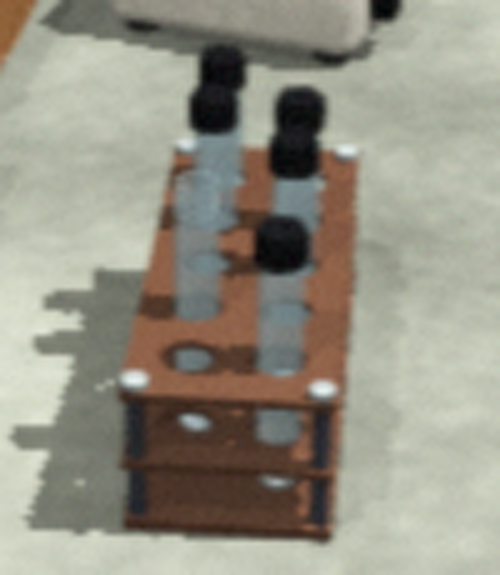

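The top crop shows the open mouth at about (329,172) in the crop, which is (384.4,188.3) in the image. The side crop shows the rim at about (200,180), which is (329.6,160.6). The five other tubes all have black caps.

```bash
cat > h.py <<'E'
import numpy as np
from scipy.spatial.transform import Rotation as R
from workcell import env
def ray(n,p):
    c=env.calibration(n); d=R.from_euler("xyz",c["attitude"],degrees=True).as_matrix()@np.linalg.inv(c["mtx"])@[*p,1]
    return np.array(c["position"]),d/np.linalg.norm(d)
def plane(n,p,z):
    o,d=ray(n,p); return (o+d*(z-o[2])/d[2]).round(4)
def tri(a,b):
    (o,d),(p,e)=ray("top",a),ray("side",b)
    s=np.linalg.lstsq(np.c_[d,-e],p-o,rcond=None)[0]
    A,B=o+s[0]*d,p+s[1]*e
    return ((A+B)/2).round(4),np.linalg.norm(A-B).round(4)
E
python3 - <<'E'
from h import *
print("mouth",plane("top",(384.4,188.3),.131),plane("side",(329.6,160.6),.131),tri((384.4,188.3),(329.6,160.6)))
for n,a,b,z in(("cap",(266.9,208.4),(323.05,282.4),.012),("vial",(238.2,214.05),(324.1,309.9),.008),("big",(204.5,224.06),(331.3,342.3),.016)):
    print(n,plane("top",a,z),plane("side",b,z),tri(a,b))
for n,p in dict(a=(210,303),b=(457,292),c=(580,287),d=(568,165),e=(690,160)).items():
    print(n,plane("top",(p[0]/6+329.6,p[1]/6+159.6),.133))
print("bottle",plane("top",(264,98),.14),"beaker",plane("top",(315,90),.092))
E
```

```text
mouth [ 0.606 -0.135  0.131] [ 0.6029 -0.1337  0.131 ] (array([ 0.6046, -0.1353,  0.1303]), np.float64(0.003))
cap [0.5786 0.0904 0.012 ] [0.5771 0.0935 0.012 ] (array([0.5783, 0.0906, 0.0091]), np.float64(0.0013))
vial [0.5659 0.1513 0.008 ] [0.5647 0.1522 0.008 ] (array([0.5654, 0.1514, 0.0071]), np.float64(0.0011))
big [0.5428 0.219  0.016 ] [0.5412 0.2206 0.016 ] (array([0.5422, 0.2194, 0.0144]), np.float64(0.0015))
a [ 0.5649 -0.0981  0.133 ]
b [ 0.5697 -0.1731  0.133 ]
c [ 0.5719 -0.2107  0.133 ]
d [ 0.6094 -0.2081  0.133 ]
e [ 0.6117 -0.2459  0.133 ]
bottle [0.7699 0.0895 0.14  ] beaker [ 0.8105 -0.0061  0.092 ]
```

The mouth is at about (0.605, -0.134, 0.131): both views and the 38 mm grid agree. The cap is at about (0.578, 0.091), and its height fits. Next I shut the fingers and travel high.

move_arm([
  [[0.03,-0.04,0.01],[0.03,-0.04,0.01],[0.03,-0.04,0.01],[0.03,-0.04,0.01],[0.03,-0.04,0.01]],
], grip=0)

```text
validation failed for argument at $.ta...
```

move_arm([
  [[0.03,-0.04,0],[0.03,-0.04,0],[0.03,-0.04,0],[0.03,-0.04,0],[0.03,-0.04,0]],
])

```text
validation failed for argument at $.ta...
```

move_arm([
  [[0.035,-0.035,0],[0.035,-0.035,0],[0.035,-0.035,0],[0.035,-0.035,0],[0,0,0]],
])

```text
validation failed for argument at $.ta...
```

I left out the turn value, so all three calls were refused. Each row needs four numbers.

move_arm([
  [[0.03,-0.04,0.01,0],[0.03,-0.04,0.01,0],[0.03,-0.04,0.01,0],[0.03,-0.04,0.01,0],[0.03,-0.04,0.01,0]],
], grip=0)

```text
time: 0.72
ee_pos: [0.2797, 0.333, 0.2485]
orientation: [-180.0, -0.0, 166.4]
ft_force: [1.8, 1.3, 0.5]
gripper_width: 0.001
grip_force: 0.0
```

move_arm([
  [[0.03,-0.04,0,0],[0.03,-0.04,0,0],[0.03,-0.04,0,0],[0.03,-0.04,0,0],[0.03,-0.04,0,0]],
])

```text
time: 1.35
ee_pos: [0.4294, 0.1333, 0.2482]
orientation: [180.0, -0.0, 166.5]
ft_force: [0.1, 0.3, -0.6]
gripper_width: -0.006
grip_force: 0.0
```

move_arm([
  [[0.035,-0.035,0,0],[0.035,-0.035,0,0],[0.035,-0.035,0,0],[0.035,-0.035,0,0],[0,0,0,0]],
])

```text
time: 1.98
ee_pos: [0.5699, -0.0104, 0.247]
orientation: [-179.7, -0.0, 166.0]
ft_force: [-1.0, 0.7, -1.4]
gripper_width: -0.003
grip_force: 0.0
```

move_arm([
  [[0.015,-0.03,0,0],[0.01,-0.03,0,0],[0.01,-0.03,0,0],[0,-0.034,0,0],[0,0,0,0]],
])

```text
time: 2.6
ee_pos: [0.6025, -0.1328, 0.2482]
orientation: [-179.9, -0.1, 166.1]
ft_force: [0.6, 0.6, -0.8]
gripper_width: -0.003
grip_force: 0.0
```

move_arm([
  [[0,0,-0.02,0],[0,0,-0.02,0],[0,0,-0.02,0],[0,0,0,0],[0,0,0,0]],
])

```text
time: 3.22
ee_pos: [0.6044, -0.1282, 0.1893]
orientation: [180.0, 0.1, 166.5]
ft_force: [1.0, -0.6, 0.5]
gripper_width: 0.003
grip_force: 0.0
```

```bash
python3 - <<'E'
from h import *
import cv2
s=env.snapshot("side")[:,:,::-1];t=env.snapshot("top")[:,:,::-1]
a=cv2.resize(s[80:240,260:420],(640,640)[:2])[:590];b=None
cv2.imwrite("pics/c1.png",a)
print(env.read_state()["ee_pos"])
E
```

```text
[ 0.60473478 -0.12900856  0.18975857]
```

View pics/c1.png

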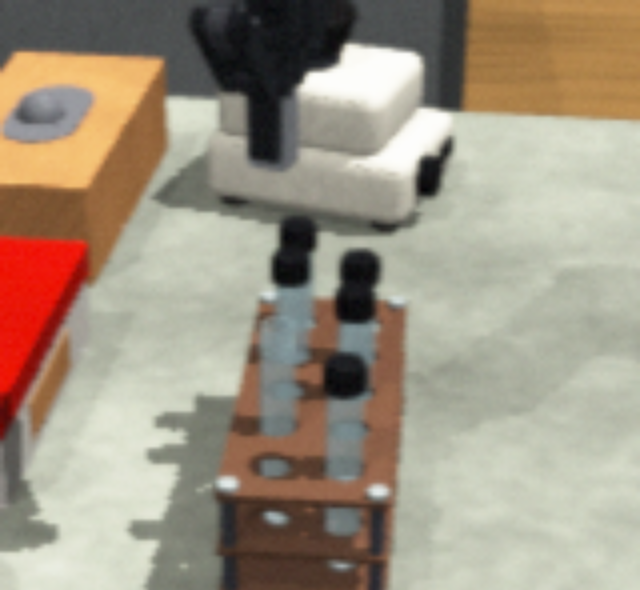

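The fingertips appear at about (328,121) in the side image, above and slightly left of the open mouth at (330,160). I'll check that against the projection.

```bash
python3 - <<'E'
from h import *
import cv2
def proj(n,P):
    c=env.calibration(n);r=R.from_euler("xyz",c["attitude"],degrees=True).as_matrix()
    v=c["mtx"]@(r.T@(np.array(P)-c["position"]));return (v[:2]/v[2]).round(1)
for P in((.6047,-.129,.1898),(.605,-.134,.131),(.605,-.134,.156)):print(proj("side",P),proj("top",P))
t=env.snapshot("top")[:,:,::-1]
cv2.imwrite("pics/c2.png",cv2.resize(t[130:250,320:480],None,fx=4,fy=4,interpolation=cv2.INTER_CUBIC))
print([env.read_state()["ee_pos"].round(4)])
E
```

```text
[328.1 135.4] [388.6 183. ]
[328.6 160.4] [383.9 188.8]
[328.5 149.5] [387.  186.4]
[array([ 0.6046, -0.1292,  0.1897])]
```

View pics/c2.png

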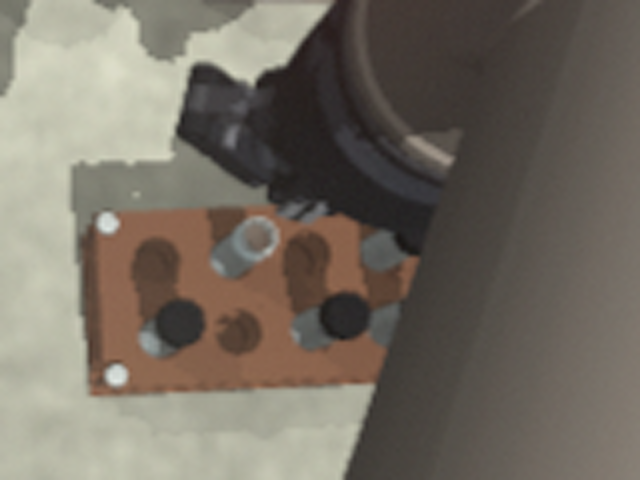

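In the top crop the shut fingers show at about (305,212), which is (396,183). In the side view they are at (328,121). The pose reading predicted (388.6,183) and (328,135), so the tip doesn't sit where the reading says. I'll triangulate it.

```bash
python3 - <<'E'
from h import *
import cv2
print(tri((395,184),(327.5,121.5)),plane("side",(327.5,121.5),.19),plane("top",(395,184),.19))
s=env.read_state();print(s["q"],s["gripper_width"],s["orientation"],s["ee_pos"],s["time"])
a=env.snapshot("side")[70:190,250:410,::-1];b=env.snapshot("top")[150:210,350:430,::-1]
a=cv2.resize(a,None,fx=4,fy=4,interpolation=cv2.INTER_CUBIC)[:,150:550];b=cv2.resize(b,None,fx=5,fy=8,interpolation=cv2.INTER_CUBIC)
cv2.imwrite("pics/c3.png",np.hstack([a,b]))
E
```

```text
(array([ 0.6022, -0.1326,  0.217 ]), np.float64(0.0081)) [ 0.6169 -0.193   0.19  ] [ 0.6032 -0.1397  0.19  ]
[-11.8409312   28.76100066  35.02718155  76.93497919 -16.3570563
  79.18900672  99.30337618] 0.0014595727683300236 [1.79985198e+02 1.16377864e-01 1.66457562e+02] [ 0.60464449 -0.129247    0.18969011] 3.375
```

View pics/c3.png

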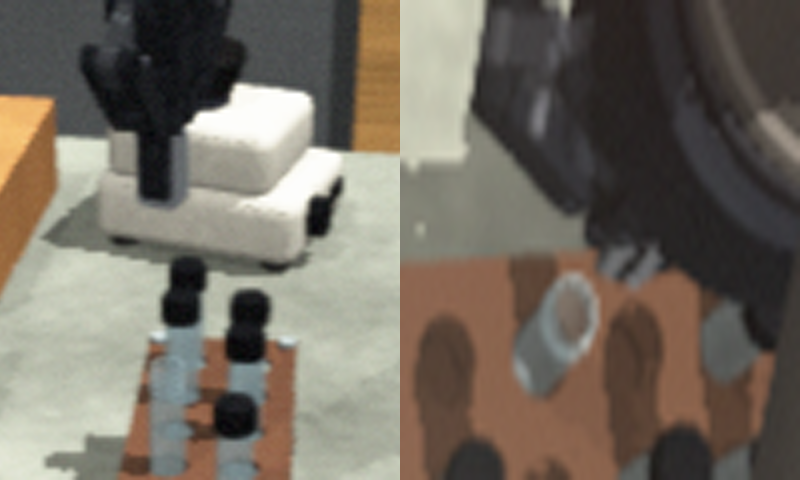

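By eye the tip seems about 27 mm higher than the reading. I'll difference the current pictures against the first ones, in case a pale pad blends into the background.

```bash
python3 - <<'E'
from h import *
import cv2
for n,(r0,r1,c0,c1) in(("side",(100,150,312,346)),("top",(172,195,380,404))):
    d=cv2.absdiff(cv2.imread(f"pics/{n}0.png"),np.ascontiguousarray(env.snapshot(n)[:,:,::-1])).max(2)
    print(n)
    for r in range(r0,r1,2 if n=="side" else 1): print(r,"".join("#" if v>40 else "+" if v>12 else "." for v in d[r,c0:c1]))
E
```

```text
side
100 ..######################+.........
102 ...####################+..........
104 .........+#############+..........
106 +........+############+...........
108 .........+############+...........
110 .........+############+...........
112 .........+##########+##...........
114 .........+#########++#+...........
116 .........+#############...........
118 .........+#############...........
120 ..........+##########+............
122 ...............+++++..............
124 ...+..............................
126 ..................................
128 .............................+....
130 ...........................+......
132 ..................................
134 ..................................
136 ..+...............................
138 ..................................
140 .................................+
142 .+................................
144 ......+......+.+..................
146 ..................................
148 .....+............................
top
172 ########################
173 ########################
174 ########################
175 +#######################
176 .+######################
177 ++....+#################
178 ++++++.#################
179 ++++++.#################
180 ++++++.#################
181 +++++++..###+++++##+####
182 ++++++++.+#++##+##+##+##
183 .+++++++.++#++###++#+###
184 .++++++++.+++###++##+++.
185 ++++++++++++.++++++++..+
186 +++++++++++++..+++++++++
187 ++++++++++++++++..++++++
188 +++++++++++++++++..+++++
189 ++++++++++++++.......+++
190 ++++++++++++..........++
191 ++.+++++++++..........++
192 +++++++++++...........++
193 +++++++++++............+
194 +++++++++++...........++
```

The difference confirms that the visible tip ends at side row 121.5. I'll go down a small, safe step and measure again, to see whether the offset stays constant.

move_arm([
  [[0,-0.004,-0.01,0],[0,0,-0.01,0],[0,0,0,0],[0,0,0,0]],
])

```text
time: 4.08
ee_pos: [0.604, -0.1332, 0.1683]
orientation: [180.0, -0.0, 166.4]
ft_force: [0.5, 1.2, -0.4]
gripper_width: 0.002
grip_force: 0.0
```

```bash
python3 - <<'E'
from h import *
import cv2
print(env.read_state()["ee_pos"].round(4))
for n,(r0,r1,c0,c1) in(("side",(50,150,285,370)),("top",(172,196,376,404))):
    d=cv2.absdiff(cv2.imread(f"pics/{n}0.png"),np.ascontiguousarray(env.snapshot(n)[:,:,::-1])).max(2)
    print(n)
    for r in range(r0,r1,2 if n=="side" else 1): print(r,"".join("#" if v>40 else "+" if v>12 else "." for v in d[r,c0:c1]))
E
```

```text
[ 0.604  -0.1332  0.1683]
side
50 ...................+..+#########################################+....................
52 ......................+#########################################+....................
54 ......................##########################################+....................
56 ......................+#########################################+....................
58 ......................+#########################################+....................
60 ......................+#########################################+....................
62 ......................+########################################++....................
64 .......................+#######################################+.....................
66 ........................+####################################++......................
68 ...........................+##############################++.........................
70 .............................+##########################+............................
72 ..............................+#########################+............................
7
[... 3501 characters left out ...]
#######
175 ############################
176 .###########################
177 ..+#########################
178 ++.+########################
179 +++..+######################
180 +++++.....+#################
181 +++++++++.+#################
182 ....+++++.##################
183 .....++++..+##########++####
184 .....++++++.+##++++###+#####
185 .....+++++++.#++#+###+##+###
186 ....++++++++++##+###++#++#++
187 ...++++++++++++++#+###++....
188 ...++++++++++++...++++...+++
189 ..+++++++.+++++++........+++
190 ++++++++.++.++++..........++
191 .+++++.+++.+++++..........++
192 .++++++..++++++............+
193 ...++++++++++++............+
194 ....+++++++++++............+
195 ...+.++++++++++...........++
```

```bash
python3 - <<'E'
from h import *
for y in(-.119,-.133):
    o,d=ray("side",(328.5,129.5));k=(y-o[1])/d[1];print("side",y,(o+k*d).round(4))
for p in((393,187.5),(396,187.5),(391,186)):
  for x in(.593,.604):
    o,d=ray("top",p);k=(x-o[0])/d[0];print("top",p,x,(o+k*d).round(4))
def proj(n,P):
    c=env.calibration(n);r=R.from_euler("xyz",c["attitude"],degrees=True).as_matrix()
    v=c["mtx"]@(r.T@(np.array(P)-c["position"]));return (v[:2]/v[2]).round(1)
for z in(.168,.185,.195,.205):
    print(z,[tuple(proj("top",(.604+dx,-.133+dy,z))) for dx,dy in((-.011,-.014),(-.011,.014),(.011,.014))])
E
```

```text
side -0.119 [ 0.602  -0.119   0.2072]
side -0.133 [ 0.6045 -0.133   0.2005]
top (393, 187.5) 0.593 [ 0.593  -0.1305  0.2132]
top (393, 187.5) 0.604 [ 0.604  -0.1456  0.1521]
top (396, 187.5) 0.593 [ 0.593  -0.1352  0.2137]
top (396, 187.5) 0.604 [ 0.604  -0.1509  0.1527]
top (391, 186) 0.593 [ 0.593  -0.1241  0.2261]
top (391, 186) 0.604 [ 0.604  -0.1386  0.1664]
0.168 [(np.float64(396.1), np.float64(192.2)), (np.float64(380.0), np.float64(191.9)), (np.float64(379.9), np.float64(179.4))]
0.185 [(np.float64(398.7), np.float64(190.6)), (np.float64(382.1), np.float64(190.3)), (np.float64(382.0), np.float64(177.4))]
0.195 [(np.float64(400.3), np.float64(189.6)), (np.float64(383.4), np.float64(189.3)), (np.float64(383.3), np.float64(176.2))]
0.205 [(np.float64(401.9), np.float64(188.6)), (np.float64(384.8), np.float64(188.2)), (np.float64(384.6), np.float64(175.0))]
```

Both views agree that the visible fingertips are about 33 mm above the reported TCP, with x and y correct and the offset constant. Pointing height has to follow what is actually seen. I'll step down and check the gap in the images.

move_arm([
  [[0,0,-0.01,0],[0,0,-0.01,0],[0,0,0,0],[0,0,0,0]],
])

```text
time: 4.68
ee_pos: [0.604, -0.1333, 0.1484]
orientation: [-180.0, -0.0, 166.4]
ft_force: [0.5, -0.0, -0.1]
gripper_width: 0.003
grip_force: 0.0
```

```bash
python3 - <<'E'
from h import *
import cv2
print(env.read_state()["ee_pos"].round(4))
a=env.snapshot("side")[90:190,280:380,::-1];b=env.snapshot("top")[150:210,350:430,::-1]
a=cv2.resize(a,(400,400),interpolation=cv2.INTER_CUBIC);b=cv2.resize(b,(400,300),interpolation=cv2.INTER_CUBIC)
cv2.imwrite("pics/c4.png",np.hstack([a,cv2.copyMakeBorder(b,0,100,0,0,0)]))
d=cv2.absdiff(cv2.imread("pics/side0.png"),np.ascontiguousarray(env.snapshot("side")[:,:,::-1])).max(2)
for r in range(132,160,1): print(r,"".join("#" if v>40 else "+" if v>12 else "." for v in d[r,310:350]))
E
```

```text
[ 0.604  -0.1333  0.1484]
132 .......+....+#######+.++++......+.......
133 ........+...+########.++++..............
134 ............+#######++####..............
135 ............+#######+#####..............
136 ....+...+...+#######.#####...+..........
137 ............+#######+###++..............
138 .......+.++..#######+###+...............
139 .............+#########+................
140 ...+...........+++#+##+...........++....
141 ....................++.........+.....+..
142 .......+.....+.................+.+.+....
143 .......+.....+.+..............+.........
144 ..............++.+......................
145 ...+....................................
146 +....+..................................
147 .....+.....+............................
148 .......+.....+.................+........
149 ....+...............+...................
150 ....+..........+..+.....................
151 ...+..+....+.....+......................
152 .............+.....+....................
153 ......+........+......+.................
154 .................+......................
155 ..............................+.........
156 ........................................
157 ........+..............+................
158 ............+....++..................+..
159 ...............+........................
```

View pics/c4.png

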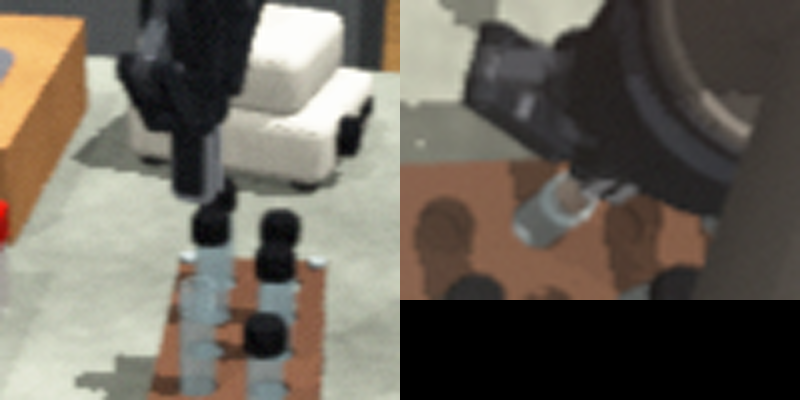

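The side picture shows the fingertips at row 140, directly above the rim at row 160. That is a gap of about 5 cm, although the reading says 1.7 cm. I'll descend about 23 mm more, in small steps.

move_arm([
  [[0,0,-0.005,0],[0,0,-0.005,0],[0,0,0,0]],
])

```text
time: 5.2
ee_pos: [0.6035, -0.1331, 0.1377]
orientation: [180.0, -0.1, 166.4]
ft_force: [-0.4, -0.8, -0.2]
gripper_width: -0.003
grip_force: 0.0
```

move_arm([
  [[0,0,-0.003,0],[0,0,-0.003,0],[0,0,0,0]],
])

```text
time: 5.58
ee_pos: [0.6038, -0.1332, 0.1321]
orientation: [180.0, -0.0, 166.4]
ft_force: [0.6, 0.0, 1.0]
gripper_width: -0.002
grip_force: 0.0
```

```bash
python3 - <<'E'
from h import *
import cv2
s=env.read_state();print(s["ee_pos"].round(4),s["ft_force"])
d=cv2.absdiff(cv2.imread("pics/side0.png"),np.ascontiguousarray(env.snapshot("side")[:,:,::-1])).max(2)
for r in range(140,166,1): print(r,"".join("#" if v>40 else "+" if v>12 else "." for v in d[r,310:350]))
E
```

```text
[ 0.6038 -0.1332  0.1321] [0.58187098 0.02071228 0.9548144 ]
140 ...+.+......+#######+#####+............+
141 .+..........+#######.#####+....+...+....
142 +..+........+#######.#####+....+........
143 ............+######++#####.......+......
144 ....+.......+######.+#####+.....+.......
145 .............#####+++####+..............
146 .......+.+...+####++####+...............
147 ...+.+...+....+##+#####+...............+
148 ...+...+..........++##+....+...+.....+..
149 ....................++..........+....+..
150 ....+.+........+.....+..................
151 ..++............................++......
152 ..+...+......+.....+....................
153 .....++........+.....+..................
154 ..+..........+..+.+............+........
155 ++.+..+............+........+...........
156 ........................+...............
157 .....+............+.....................
158 ++++..............+......+..............
159 ....................+.+.................
160 ..+..+.+................................
161 ...+..+....+..........+.+...............
162 ....+.+++...............................
163 .....+............+.....................
164 +..+......+..........................+..
165 ......+...........+.+...........+.....+.
```

The gap is now about 30–35 mm. I'll go down a last 6 mm and hold for more than 2 s.

move_arm([
  [[0.001,0,-0.003,0],[0,-0.001,-0.003,0],[0,0,0,0],[0,0,0,0],[0,0,0,0]],
])

```text
time: 6.25
ee_pos: [0.6051, -0.1344, 0.1266]
orientation: [180.0, 0.0, 166.4]
ft_force: [-0.4, -0.0, -0.0]
gripper_width: -0.0
grip_force: 0.0
```

```bash
python3 - <<'E'
from h import *
import cv2
s=env.read_state();print(s["ee_pos"].round(4),s["ft_force"])
d=cv2.absdiff(cv2.imread("pics/side0.png"),np.ascontiguousarray(env.snapshot("side")[:,:,::-1])).max(2)
for r in range(144,166,1): print(r,"".join("#" if v>40 else "+" if v>12 else "." for v in d[r,310:350]))
E
```

```text
[ 0.6051 -0.1344  0.1266] [-0.37293209 -0.03173617 -0.04863208]
144 ....+...+...#######.######..............
145 ......+.....######++#####+.+............
146 .........+..######++#####+..............
147 .........+..+#####++#####...............
148 ...+..++....+#####.+####+......+........
149 +...+.++.....+###+#####+........++......
150 .+...+............+###+...........+.....
151 ......+.+..........++...........+.......
152 ...+.....+..............................
153 ...+.++..+.....+..+..+..................
154 ..+......+...+....+.........+...........
155 .++...++..+......+..+.......+...........
156 +.............+.........................
157 ...........++................+.......+..
158 .++.......+.......+.........+...........
159 ...............+....+...................
160 .....+.+.........................+......
161 .....+..+...+.........+.................
162 ....+.+++...............................
163 ....++..................................
164 ......+.+.+.............................
165 .........+..........+...........+.......
```

move_arm([
  [[0,0,0,0],[0,0,0,0],[0,0,0,0],[0,0,0,0],[0,0,0,0]],
])

```text
time: 6.92
ee_pos: [0.605, -0.1343, 0.1265]
orientation: [180.0, -0.0, 166.4]
ft_force: [0.0, 0.4, 0.2]
gripper_width: 0.0
grip_force: 0.0
```

move_arm([
  [[0,0,0,0],[0,0,0,0],[0,0,0,0],[0,0,0,0],[0,0,0,0]],
])

```text
time: 7.55
ee_pos: [0.605, -0.1343, 0.1265]
orientation: [180.0, 0.0, 166.4]
ft_force: [0.5, 0.7, -0.1]
gripper_width: 0.007
grip_force: 0.0
```

move_arm([
  [[0,0,0,0],[0,0,0,0],[0,0,0,0],[0,0,0,0],[0,0,0,0]],
])

```text
time: 8.18
ee_pos: [0.605, -0.1343, 0.1265]
orientation: [180.0, -0.0, 166.4]
ft_force: [0.4, 0.6, 0.6]
gripper_width: -0.0
grip_force: 0.0
```

move_arm([
  [[0,0,0,0],[0,0,0,0],[0,0,0,0],[0,0,0,0],[0,0,0,0]],
])

```text
time: 8.8
ee_pos: [0.605, -0.1343, 0.1265]
orientation: [180.0, 0.0, 166.4]
ft_force: [-0.6, -0.5, 0.8]
gripper_width: -0.0
grip_force: 0.0
```

The reading is now below rim height with no contact force, and the picture shows the gap, so the reading does carry that offset. The first hold lasted more than 2.5 s. I raise the hand and go to the cap.

move_arm([
  [[0,0,0.02,0],[0,0,0.03,0],[0,0,0.03,0],[0,0,0.03,0],[0,0.02,0.01,0]],
])

```text
time: 9.43
ee_pos: [0.6055, -0.1167, 0.2488]
orientation: [-179.9, 0.2, 166.2]
ft_force: [0.6, 0.1, 0.4]
gripper_width: -0.002
grip_force: 0.0
```

move_arm([
  [[-0.005,0.04,0,0],[-0.005,0.04,0,0],[-0.005,0.04,0,0],[-0.006,0.04,0,0],[-0.006,0.04,0,0]],
])

```text
time: 10.05
ee_pos: [0.5766, 0.0892, 0.2453]
orientation: [180.0, -0.1, 166.6]
ft_force: [0.4, 1.4, 0.1]
gripper_width: 0.002
grip_force: 0.0
```

move_arm([
  [[0,0.0055,-0.03,0],[0,0,-0.04,0],[0,0,-0.04,0],[0,0,-0.03,0],[0,0,0,0]],
])

```text
time: 10.68
ee_pos: [0.5742, 0.0929, 0.103]
orientation: [-179.9, -0.5, 166.5]
ft_force: [0.2, 0.6, 0.7]
gripper_width: -0.001
grip_force: 0.0
```

```bash
python3 - <<'E'
from h import *
import cv2
def proj(n,P):
    c=env.calibration(n);r=R.from_euler("xyz",c["attitude"],degrees=True).as_matrix()
    v=c["mtx"]@(r.T@(np.array(P)-c["position"]));return (v[:2]/v[2]).round(1)
s=env.read_state();e=s["ee_pos"];print(e.round(4))
for z in(.019,.044,.07,.09,.1,.11,.12,.13):print(z,proj("side",(.578,.0915,z)),proj("side",(.578,.1055,z)))
i=np.ascontiguousarray(env.snapshot("side")[:,:,::-1])
d=cv2.absdiff(cv2.imread("pics/side0.png"),i).max(2)
for r in range(200,292,2): print(r,"".join("#" if v>40 else "+" if v>12 else "." for v in d[r,295:355]))
E
```

```text
[0.5742 0.0929 0.103 ]
0.019 [322.7 278.7] [321.2 284.3]
0.044 [322.5 268.3] [321.  273.8]
0.07 [322.2 257. ] [320.7 262.5]
0.09 [322. 248.] [320.5 253.4]
0.1 [321.9 243.4] [320.4 248.8]
0.11 [321.8 238.7] [320.3 244.1]
0.12 [321.7 234. ] [320.2 239.3]
0.13 [321.6 229.2] [320.  234.5]
200 ++#####################################.++++.++++++++++++..+
202 ++#####################################.+.++.+++++..++++++++
204 ++.+##################################+..+++.+++++++..++..++
206 ++++.+###############+++#############+.................+....
208 ++++++++#############+++#####+#####+.....+....+..+.+........
210 +++++.++.+###########+++###########+......+.+...+.+..+....+.
212 ++++++..++.+#########+++#########++##+...+.....++...+.++....
214 ++++++++++.++.....+++++++#####+##++##+...+...+..+.+...+++...
216 ++++++++++..++.++..+.+++######+##++##+.........+....+.+.....
218 ++++++++++++++++++...++#+++#+++######+....+.+.+..+......+...
220 +++++++++++++..++++++.++######+######+.........+.+.+.+......
222 +++++++++++++.+++++++.++######+###+##++.....+..+..++....+...
224 +++.+++.+++.+++.+.++..++######
[... 1475 characters left out ...]
...+..+..+.+++++.+++++.+++++++++++++..+++++++++.+.
272 ++++++++++++++++++.....+................+++++++.++++++++++++
274 +..++.....+...+.+.........+.++...........++++++...+++++++.++
276 ....+...+....+.........+++....+.++..+...++.++++..+++++++++++
278 .....+.+.+.........+..++.........++......+++++++..++++++++++
280 .....+.....+.+++..+..++...........++......++++++..+++++++.++
282 ..+............+.+..++.............++.....+++++.+##+++++++++
284 ...+++......+++..++.++............+++.....+++++.####.+++++++
286 ...............+.++++.+...........++.......+++..+###++++++++
288 ...++....................+....++###########+.+++.########+..
290 +###########################################+.++.###########
```

move_arm([
  [[0,0,-0.02,0],[0,0,-0.02,0],[0,0,-0.02,0],[0,0,0,0],[0,0,0,0]],
])

```text
time: 11.35
ee_pos: [0.5795, 0.0916, 0.0483]
orientation: [179.9, 0.2, 166.5]
ft_force: [-0.8, 0.2, 0.0]
gripper_width: -0.001
grip_force: 0.0
```

```bash
cat >look.py <<'E'
from h import *
import cv2,sys
i=np.ascontiguousarray(env.snapshot("side")[:,:,::-1])
d=i.max(2); a,b=int(sys.argv[1]),int(sys.argv[2])
for r in range(a,b): print(r,"".join("#" if v<70 else "+" if v<115 else "." for v in d[r,295:355]))
print(env.read_state()["ee_pos"].round(4))
E
python3 look.py 240 292
```

```text
240 .............+++#############++++...........................
241 ..................+#########+++.+...........................
242 ...................+########++.++...........................
243 ...................+########++.++...........................
244 ...................+########++.++...........................
245 ...................+########++.++...........................
246 ...................+########++.++...........................
247 ...................+########++.++...........................
248 ...................+########++.++...........................
249 ...................+#########+.++...........................
250 ...................+#########+.++...........................
251 ....................#########+.+............................
252 ....................+########++.............................
253 .....................+######++..............................
254 ........................++##++..............................
255 ............................................................
256 ........................................................
[... 1602 characters left out ...]
#+.........................
282 ......................+###########+.........................
283 ......................+###########+.........................
284 ......................+###########+.........................
285 .......................###########..........................
286 .......................+##########..........................
287 .......................+#########...........................
288 ........................+#######............................
289 ...........................++++.............................
290 ............................................................
291 .....................................................++..+++
[0.5795 0.0915 0.0483]
```

The side view shows the fingertips ending at row 254, directly above the cap top at about (323,279). The gap is roughly 62 mm, so I go down about 37 mm more in two steps.

move_arm([
  [[-0.002,0,-0.01,0],[0,0,-0.01,0],[0,0,-0.005,0],[0,0,0,0],[0,0,0,0]],
])

```text
time: 12.02
ee_pos: [0.5763, 0.0911, 0.0216]
orientation: [180.0, 0.0, 166.4]
ft_force: [0.4, 0.1, 0.4]
gripper_width: 0.001
grip_force: 0.0
```

```bash
python3 look.py 258 291
```

```text
258 ......................#########+..+.........................
259 ......................#########+.++.........................
260 ......................########++.++.........................
261 ......................#########+.++.........................
262 ......................#########++++.........................
263 ......................#########+++..........................
264 .......................########++...........................
265 ........................+######+..........+.................
266 .......................++++###+++.+..++++++.................
267 ...........+.........++++++++++++++..+++++++................
268 +..++++++++++..+++++..+++.++.++..+....++++++................
269 +++.+++++++++....+++..+..+..................................
270 +.+++.+.++++................................................
271 ++++.++.....................................................
272 ............................................................
273 ............................................................
274 ........................................................
[... 367 characters left out ...]
#..........................
281 .......................###########+.........................
282 ......................+###########+.........................
283 ......................+###########+.........................
284 .......................###########+.........................
285 .......................###########..........................
286 .......................###########..........................
287 .......................+#########...........................
288 ........................++#####+............................
289 ...........................+++..............................
290 ............................................................
[0.5764 0.0911 0.0218]
```

move_arm([
  [[0.001,0,-0.005,0],[0,0,-0.005,0],[0,0,0,0],[0,0,0,0],[0,0,0,0]],
])

```text
time: 12.7
ee_pos: [0.5772, 0.0912, 0.0117]
orientation: [180.0, 0.0, 166.4]
ft_force: [-0.6, -0.5, -0.2]
gripper_width: -0.004
grip_force: 0.0
```

```bash
python3 look.py 262 291; python3 - <<'E'
from workcell import env
import cv2,numpy as np
a=env.snapshot("side")[200:300,280:380,::-1];b=env.snapshot("top")[170:240,230:310,::-1]
cv2.imwrite("pics/c5.png",np.hstack([cv2.resize(a,(400,400)),cv2.resize(b,(400,400))]))
E
```

```text
262 .....................+########++............................
263 .....................+########++............................
264 .....................+########++.+..........................
265 .....................+########++..........+.................
266 .....................#########++..+.+++++++.................
267 ..........++++......+#########++.+++.+++++++................
268 ++.+++.+++++++..+.++++########++..++..++++++................
269 +++++++++++++..+..++.+++######++............................
270 +++++++...++..+...........++##++............................
271 +++++.+.....................................................
272 ............................................................
273 ............................................................
274 ............................................................
275 ............................................................
276 ..........................+++#+.............................
277 .........................#######+...........................
278 ........................#########...........................
279 .......................+#########+..........................
280 .......................+##########..........................
281 .......................###########+.........................
282 ......................+###########+.........................
283 ......................+###########+.........................
284 .......................###########+.........................
285 .......................###########..........................
286 .......................###########..........................
287 .......................+#########...........................
288 ........................++#####+............................
289 ...........................++...............................
290 ............................................................
[0.5772 0.0912 0.0117]
```

View pics/c5.png

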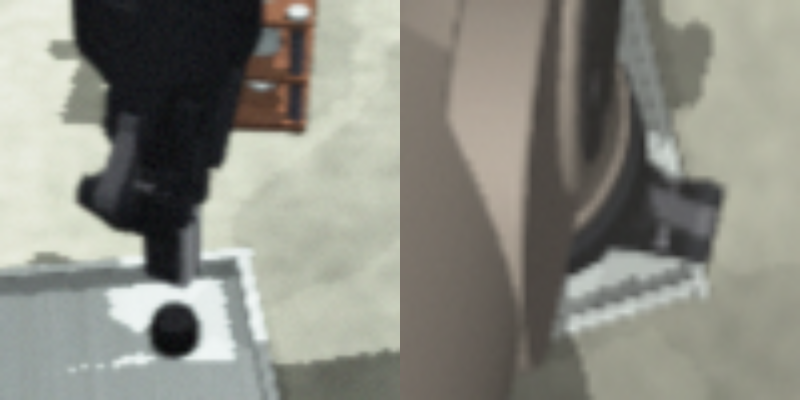

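move_arm([
  [[0,0,0,0],[0,0,0,0],[0,0,0,0],[0,0,0,0],[0,0,0,0]],
])

```text
time: 13.48
ee_pos: [0.577, 0.0912, 0.0115]
orientation: [180.0, 0.0, 166.4]
ft_force: [0.1, 0.5, 0.2]
gripper_width: -0.003
grip_force: 0.0
```

move_arm([
  [[0,0,0,0],[0,0,0,0],[0,0,0,0],[0,0,0,0],[0,0,0,0]],
])

```text
time: 14.1
ee_pos: [0.577, 0.0912, 0.0115]
orientation: [180.0, 0.0, 166.4]
ft_force: [0.6, -1.2, -1.3]
gripper_width: 0.0
grip_force: 0.0
```

move_arm([
  [[0,0,0,0],[0,0,0,0],[0,0,0,0],[0,0,0,0],[0,0,0,0]],
])

```text
time: 14.72
ee_pos: [0.577, 0.0912, 0.0115]
orientation: [-180.0, 0.0, 166.4]
ft_force: [-0.0, 0.4, 0.8]
gripper_width: -0.001
grip_force: 0.0
```

move_arm([
  [[0,0,0,0],[0,0,0,0],[0,0,0,0],[0,0,0,0],[0,0,0,0]],
])

```text
time: 15.35
ee_pos: [0.577, 0.0912, 0.0115]
orientation: [180.0, 0.0, 166.4]
ft_force: [-0.7, 0.0, -0.2]
gripper_width: -0.004
grip_force: 0.0
```

The side picture shows the fingertips about 2–3 cm above the matching cap, centred on it and not touching, held for 2.6 s. Now I raise the hand and draw it clear.

move_arm([
  [[0,0,0.02,0],[0,0,0.04,0],[0,0,0.05,0],[0,0,0.05,0],[-0.02,0,0.05,0]],
])

```text
time: 15.98
ee_pos: [0.5574, 0.091, 0.2231]
orientation: [-180.0, 0.1, 166.4]
ft_force: [0.4, 0.9, -0.1]
gripper_width: -0.001
grip_force: 0.0
```

move_arm([
  [[-0.04,0,0.01,0],[-0.04,0,0.01,0],[-0.04,0.03,0,0],[-0.03,0.04,0,0],[-0.03,0.04,0,0]],
])

```text
time: 16.6
ee_pos: [0.3759, 0.2021, 0.2419]
orientation: [179.9, 0.0, 166.4]
ft_force: [0.7, 0.7, -0.1]
gripper_width: -0.0
grip_force: 0.0
```

move_arm([
  [[-0.02,0.04,0,0],[-0.02,0.04,0,0],[-0.02,0.03,0,0],[0,0,0,0],[0,0,0,0]],
])

```text
time: 17.23
ee_pos: [0.3176, 0.3103, 0.2415]
orientation: [-180.0, 0.0, 166.4]
ft_force: [-0.3, -0.5, 0.1]
gripper_width: -0.0
grip_force: 0.0
```

move_arm([
  [[0,0,0,0],[0,0,0,0],[0,0,0,0],[0,0,0,0]],
])

```text
time: 17.73
ee_pos: [0.3171, 0.311, 0.2415]
orientation: [180.0, 0.0, 166.4]
ft_force: [-1.2, -0.2, 0.1]
gripper_width: -0.001
grip_force: 0.0
```

```bash
python3 - <<'E'
from h import *
s=env.read_state();print(s["time"],s["ee_pos"],np.abs(s["joint_vel"]).max())
print(env.job_done())
E
```

```text
17.725 [0.31712529 0.31100284 0.24152874] 0.2071141510505152
the job is handed in; nothing more can be done
None
```

I pointed at the open tube's mouth and then at the matching cap, each for over 2 s from about 2–3 cm above, then drew the hand clear and handed in at 17.7 s with no contact force seen; I set heights from the camera images because the fingertips sat about 3 cm above the reported position, and no verdict came back.

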